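Punch the hole centre in a half-lapped rail

TASK

One of the two short wooden rails in the plywood stock rack has a thinned half-lap tongue at the end that sticks out. Draw that rail out and lay it flat in the marking jig, tongue first under the spring plunger, thin side of the tongue facing up, snug against both the side fence and the end stop; then press the plunger knob all the way down to its stop, hold it there for a moment and let it spring back up. Leave the rail lying in the jig and leave the plain rail, the glue bottle, the brush and the hammer alone.

Things in the scene. Friction and masses are not known exactly. Their poses are not given: they have to be found in the camera images.
- lap_rail: The rail to mark: wood bar 180 mm long (its y), 40 wide (x), 22 thick (z), about 110 g. Origin: centre of its underside, +y towards the tongue. The last 36 mm at the +y end is the half-lap tongue: only the lower 11 mm remain. Starts flat in either rack slot with 58 to 70 mm of its tongue end sticking out; the rack covers the rest, so it can first be gripped only near the tongue.
- tongue_end (a point): Middle of the lower edge of the lap rail's tongue end: 90 mm along +y from the rail's origin. Axes as the rail's.
- tail_end (a point): Middle of the lower edge of the lap rail's other (full thickness) end: 90 mm along -y from the rail's origin. Axes as the rail's.
- plain_rail: Bystander: same wood and same 180 x 40 x 22 mm, but full thickness to both ends, no tongue; lies in the other rack slot. Origin: centre of its underside.
- rack: Low plywood stock rack fixed to the bench, 163 (x) by 140 (y) by 54 mm high. Origin: centre of its underside. Two roofed slots centred at x = -47.5 and +47.5 mm, 51 mm wide, floor 10 mm and roof underside 46 mm above the bench, open only at the front, y = +70 mm: rails come straight out along rack +y. A narrow empty bay lies between.
- jig: Marking jig fixed to the bench. Origin: centre of the underside of its steel base plate, 100 (x) by 160 (y) by 8 mm thick. A rail comes in from the open -y end and lies along jig y on the plate: tongue end on the stop (+y), -x side on the fence; its tail overhangs the plate by 50 mm. The tongue goes in level under the pin, which ends 33.5 mm above the bench.
- stop_mid (a point): Foot of the end stop, on the plate's top (jig x = 0, y = +50, z = 8 mm; jig axes). A seated rail's tongue_end coincides with it. The stop is the -y face of a grey column, 50 mm wide, y = 50 to 80 mm, 68 mm above the bench. From it an arm, 34 mm wide, 52 to 68 mm above the bench, reaches back to jig y = +14 mm and carries the upright plunger at x = 0, y = +32 mm.
- fence_mid (a point): Middle of the top edge of the side fence's inner face (jig x = -20, y = -12.5, z = 22 mm; jig axes). The fence is an aluminium bar 10 mm thick on the plate, from jig y = -75 to +50 mm, on the -x side of the rail. On the +x side the plate is open.
- knob_top (a point): Centre of the top of the plunger's black mushroom knob, 36 mm in diameter and 19 mm high with a flat top 26 mm across; 125 mm above the bench when up. It goes down with the knob; axes as the jig's.
- plunger (a joint): Plunger travel in m: 0 = up, grows as the knob is pressed, 0.014 = at its stop. Spring: about 4 N to start it and 16 N at the stop; it returns by itself. At the stop its 6 mm pin ends 0.5 mm above the tongue; the full 22 mm thickness of a rail under the pin would block it.
- glue_bottle: Bystander: white plastic bottle, 60 mm diameter, 170 mm tall, standing. Origin: centre of its underside.
- brush: Bystander: brush lying on the bench beyond the rack, its length along bench y. Origin under it.
- hammer: Bystander: hammer lying on the bench beyond the jig, its length along bench y. Origin under it.
Mind the look-alikes: they are no part of the job. What is shaped like the lap_rail but blue or pink is not meant.

How it is judged:
On the way, in this order (a step that is already met when the one before it is completed fails the run):
1. the lap rail lies flat in the jig, tongue under the plunger, snug against fence and end stop (y of tongue_end in the frame of stop_mid between -0.0045 and 0.002 m and x of tongue_end in the frame of stop_mid between -0.003 and 0.0045 m and x of tail_end in the frame of stop_mid between -0.004 and 0.0065 m and z of tongue_end in the frame of stop_mid between -0.002 and 0.003 m and angle between lap_rail's own z axis and vertical below 0.05 rad and contact force between lap_rail and the fingers below 0.5 N and value of joint plunger below 0.003 m), for 0.2 s.
2. with the rail so seated, the plunger is held down at its stop (y of tongue_end in the frame of stop_mid between -0.0045 and 0.002 m and x of tongue_end in the frame of stop_mid between -0.003 and 0.0045 m and x of tail_end in the frame of stop_mid between -0.004 and 0.0065 m and z of tongue_end in the frame of stop_mid between -0.002 and 0.003 m and angle between lap_rail's own z axis and vertical below 0.05 rad and value of joint plunger above 0.0125 m), for 0.2 s.
At the end, for the whole second after the job is handed in: The lap rail lies flat, released and at rest in the jig, tongue end within 4.5 mm of the end stop, side within 4.5 mm of the fence (6.5 mm at the tail); the plunger is up again (within 2 mm) after 0.2 s within 1.5 mm of its stop with the rail seated; bystanders left alone (y of tongue_end in the frame of stop_mid between -0.0045 and 0.002 m and x of tongue_end in the frame of stop_mid between -0.003 and 0.0045 m and x of tail_end in the frame of stop_mid between -0.004 and 0.0065 m and z of tongue_end in the frame of stop_mid between -0.002 and 0.003 m and angle between lap_rail's own z axis and vertical below 0.05 rad and value of joint plunger below 0.002 m and linear speed of lap_rail below 0.02 m/s); the robot touches nothing.
It fails at once if the plain rail is moved by more than 20 mm (distance of plain_rail from where it was at the start of the episode above 0.02 m).
It fails at once if the glue bottle is moved by more than 30 mm (distance of glue_bottle from where it was at the start of the episode above 0.03 m).
It fails at once if the brush is moved by more than 30 mm (distance of brush from where it was at the start of the episode above 0.03 m).
It fails at once if the hammer is moved by more than 30 mm (distance of hammer from where it was at the start of the episode above 0.03 m).
It also fails if it takes over 64 s, if anything falls off the work surface, if the arm or the gripper's body presses on something with over 40 N, if the wrist force passes 120 N, or if a joint passes its speed limit or range.

ROBOT

A 6-joint arm with a two-finger parallel gripper is mounted at the origin on the work surface. World frame = base frame: x ahead of the robot, y to its left, z up, the work surface at z = 0. Lengths are in m, angles in rad, forces in N, time in s.
With the tool pointing down it reaches from about 0.3 to 0.875 m from the base axis. Payload 6.4 kg.
Tool frame: the origin (TCP) lies at the centre of the arm's flange, where the gripper is bolted on; the fingertips stand 166 mm ahead of it and the grasp point (between the pads) lies 147 mm ahead of it (env.tips_ahead is the distance from the TCP to the fingertips, in m); z points along the fingers, y is the line along which they close (so a half turn about z gives the same grasp; the last joint's range is limited). The gripper opens to 88 mm and grips with 3 to 60 N. Pads are 18 mm wide; open, the fingers measure 123 mm over their backs; the gripper's body (75 mm by 187 mm) begins 45 mm behind the grasp point.
Start: joints at [1.08, 0.181, 1.607, -0, 1.354, -0.206], TCP at [0.162, 0.552, 0.405] pointing down, gripper open.
Joint ranges: [-2.99, 2.99], [-0.89, 2.07], [0.3, 2.58], [-1.14, 4.28], [0, 2.63], [-3.12, 3.12]. Speed limits (rad/s): [2.57, 2.57, 3.01, 3.14, 3.14, 3.14].

INTERFACE

Orientations are given as a unit quaternion [w, x, y, z].
In Python, from plant import env gives the robot as it stands.
- The arm moves only by the shell command python3 -m creep 'ROWS'. ROWS is JSON, a list of rows, each a list of 3 entries, a list of its own where there are three numbers: the turn, a rotation vector about the tool's x, y, z in units of 6 degrees (1.0 is 6 degrees), then the shift along the tool's x, y, z in units of 60 mm (1.0 is 60 mm), then the finger opening in mm, from 0 to 88.1. In form: [[[wx, wy, wz], [x, y, z], fingers], ...]. A call has 1 to 10 rows; each row shifts and turns the commanded pose from where the row before left it, along the tool's axes as they then stand; what a row does not reach is not made up. A row lasts 1/8 s, in which the tool goes at most 62.5 mm and 10.7 degrees, less where a joint would pass 70% of its speed; a pose out of reach is approached as far as the arm can. A call is refused whole if a number of a shift passes 1 or a number of a turn 1, either way. A call with a gripper value outside its range is refused whole. The fingers move at their own pace and stop on an object; the grip force is fixed at half the most. Time passes only in rows, so rows that do not move let the fingers close. It gives the time, the measured TCP pose, the force, the opening and the grip force at its end, in the units of the state.
- env.state(): the state, without advancing time (a new reading comes with each control period).
- env.grab_frame(name): name is "scene" or "top"; returns the picture (480x640x3 uint8, red, green, blue); there is no depth.
- env.get_calibration(name): a dict with "fov_y" (degrees; the focal length in pixels is half the picture's height over the tangent of half this angle, whatever the lens; pixels are square), "cx", "cy" (the principal point, pixels), "extrinsics" (4x4, takes a point from world to camera coordinates). Camera axes: x right, y down, z forward; pixel columns grow to the right and rows downward; lengths in m; the calibration is good to about 2 mm. A picture is of the moment at which its call begins. get_calibration takes no time and is no camera call.
- env.sign_off(): hands the job in; it is judged then, once.
The state is a dict: "t": time; "joint_positions": joint angles; "dq": joint speeds; "joint_efforts": joint torques, N m; "ee_pos": TCP position; "tcp_rot": TCP orientation; "wrist_force": force on the tool from outside, world axes, zero at the start; "torque": the same for the moment, N m; "grip_width": opening from 0.0 (shut) to 1.0 (fully open); "finger_force": force on a finger pad.
Only numpy, scipy, OpenCV 4.12 (cv2) and the standard library are available. Lean on these libraries where they do the work, as an engineer would, in place of code of your own. Each camera call takes 0.05 s, during which the arm holds its last target. There are 200 camera calls.

## Working session

There is one attempt and no reset: what is moved stays moved. The work goes in short steps, Python scripts to look and compute and a shell command to move; the robot and the scene stay as the last step left them, time stands still between calls to the robot, and variables do not carry over. Pictures are saved under pics/ and viewed, at most 10 in all, crops included, and the job is handed in when it is done.

```bash
mkdir -p pics; ls; python3 - <<'E'
from plant import env
import cv2,numpy as np
np.set_printoptions(precision=4,suppress=True)
for n in ("scene","top"):
    im=env.grab_frame(n); cv2.imwrite(f"pics/{n}0.png",im[:,:,::-1])
    print(n,env.get_calibration(n))
print(env.state())
E
```

```text
pics
scene {'fov_y': 53.993957746074116, 'cx': 321.3445958039961, 'cy': 241.64984797701962, 'extrinsics': array([[-0.5541,  0.8324, -0.0067,  0.3793],
       [ 0.6218,  0.4086, -0.6681, -0.1928],
       [-0.5534, -0.3744, -0.744 ,  1.3087],
       [ 0.    ,  0.    ,  0.    ,  1.    ]])}
top {'fov_y': 54.989131136516086, 'cx': 325.23733942443585, 'cy': 241.3972765763025, 'extrinsics': array([[-0.0156, -0.9997,  0.0199, -0.1308],
       [-0.9943,  0.0134, -0.1062,  0.4883],
       [ 0.1059, -0.0214, -0.9942,  1.1563],
       [ 0.    ,  0.    ,  0.    ,  1.    ]])}
{'t': 0.1, 'joint_positions': array([ 1.0797,  0.1815,  1.6079,  0.    ,  1.3538, -0.2063]), 'dq': array([ 0.0001, -0.0012, -0.004 , -0.    ,  0.0003,  0.0004]), 'joint_efforts': array([  0.0004, -43.4817, -34.2693,   0.0705,   0.034 ,  -0.    ]), 'ee_pos': array([0.1614, 0.5517, 0.4039]), 'tcp_rot': array([-0.0003,  0.1419,  0.9899, -0.0007]), 'wrist_force': array([-0.5627,  0.0978,  0.3204]), 'torque': array([ 0.0056, -0.0046,  0.002 ]), 'finger_force': 0.0, 'grip_width': 0.997050193581721}
```

View pics/scene0.png

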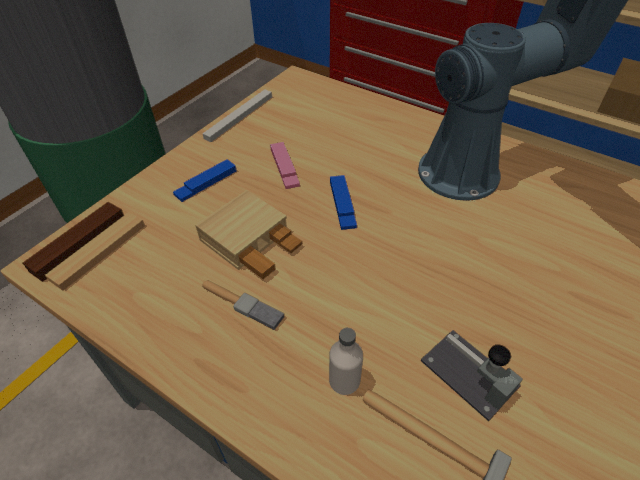

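View pics/top0.png

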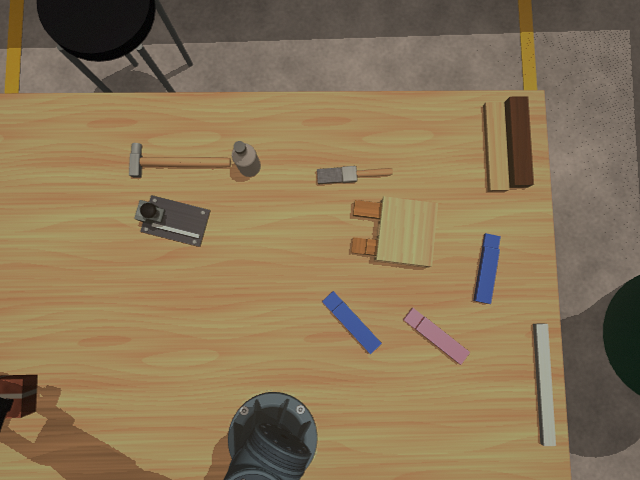

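The top view shows the rack at (407,232) with two wooden rails sticking out to the left, at (366,209) and (363,247). The jig is at (173,222) with its knob at (149,211). The blue and pink rails at (350,322), (487,269) and (436,336) are look-alikes. The lower rail (363,247) shows a step, so I'll enlarge it to confirm.

```bash
python3 - <<'E'
import cv2,numpy as np
t=cv2.imread("pics/top0.png");s=cv2.imread("pics/scene0.png")
a=cv2.resize(t[185:285,340:450],(400,364),interpolation=cv2.INTER_CUBIC)
b=cv2.resize(s[185:285,190:310],(400,333),interpolation=cv2.INTER_CUBIC)
c=cv2.resize(t[185:255,125:220],(400,295),interpolation=cv2.INTER_CUBIC)[:230]
d=cv2.resize(s[325:425,415:530],(400,348),interpolation=cv2.INTER_CUBIC)[:230]
can=np.zeros((600,800,3),np.uint8);can[:364,:400]=a;can[:333,400:]=b;can[370:600,:400]=c;can[370:600,400:]=d
cv2.imwrite("pics/crop0.png",can)
E
```

```text
(no output)
```

View pics/crop0.png

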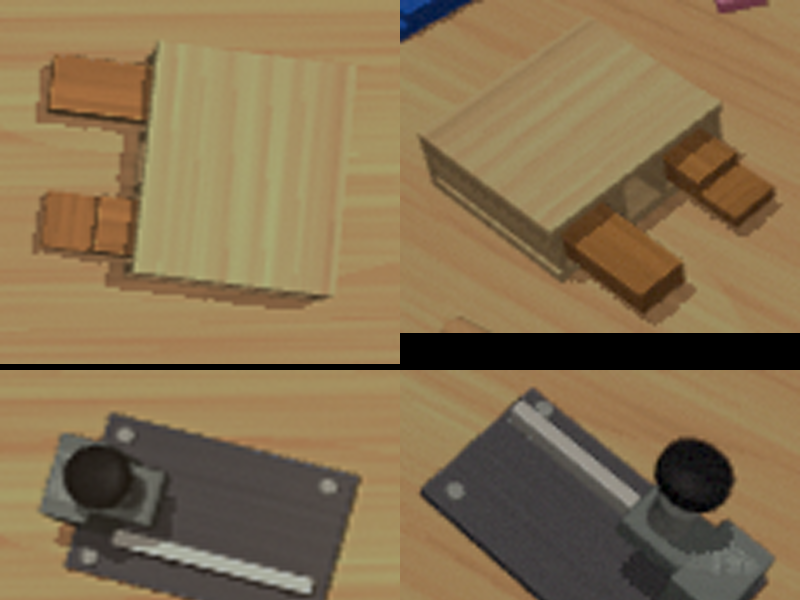

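The lap rail is the inner one at top (363,247), scene (286,239). It has a stepped, thinner tongue with the thin side already up. The outer rail at (366,209) is full thickness to its end, so it is the plain one. Next I'll fit poses from the picked corners.

```bash
cat > h.py <<'E'
import numpy as np,cv2
from plant import env
from scipy.optimize import least_squares
np.set_printoptions(precision=4,suppress=True)
C={n:env.get_calibration(n) for n in("scene","top")}
def proj(n,P):
    c=C[n];E=c["extrinsics"];q=np.atleast_2d(P)@E[:3,:3].T+E[:3,3];f=240/np.tan(np.radians(c["fov_y"]/2))
    return q[:,:2]/q[:,2:]*f+[c["cx"],c["cy"]]
def W(p,L):
    c,s=np.cos(p[2]),np.sin(p[2]);L=np.atleast_2d(L)
    return np.c_[p[0]+c*L[:,0]-s*L[:,1],p[1]+s*L[:,0]+c*L[:,1],L[:,2]]
def fit(obs,x0):  # obs: {cam:(local pts, px)}
    g=lambda p:np.concatenate([(proj(n,W(p,l))-px).ravel() for n,(l,px) in obs.items()])
    r=least_squares(g,x0,loss="soft_l1");return r.x,g(r.x).reshape(-1,2)
E
python3 - <<'E'
from h import *
A=lambda p:np.array(p)/3.636+[340,185]
B=lambda p:(np.array(p)-[400,0])/3.333+[190,185]
Cc=lambda p:(np.array(p)-[0,370])/4.21+[125,185]
D=lambda p:(np.array(p)-[400,370])/3.478+[415,325]
mm=lambda l:np.array(l)/1000.
rk=mm([[81.5,70,54],[81.5,-70,54],[-81.5,-70,54],[-81.5,70,54]])
p,r=fit({"top":(rk,A([[158,42],[355,65],[331,295],[133,272]])),"scene":(rk,B([[553,230],[420,137],[593,20],[722,103]]))},[.5,-.2,0]);print("rack",p,"\n",r)
# jig: plate corners z8, fence top ends inner.., knob centre
t=mm([[50,-80,8],[-50,80,8],[50,80,8],[0,32,125],[-25,-75,22],[0,0,0]])[:5]
tp=Cc([[360,477],[66,567],[107,414],[98,478],[312,585]])
s=mm([[50,-80,8],[-50,-80,8],[-30,-75,22],[0,32,125]])
sp=D([[421,492],[532,388],[520,402],[695,470]])
p,r=fit({"top":(t,tp),"scene":(s,sp)},[.5,.3,-.2]);print("jig",p,"\n",r)
E
```

```text
rack [ 0.5079 -0.3433 -0.1371] 
 [[-0.7669 -0.8259]
 [-0.371  -0.3645]
 [ 0.0477 -0.0178]
 [-0.9089 -0.5304]
 [-0.2377 -0.3437]
 [-0.1184 -2.3039]
 [-0.6207 -2.1955]
 [ 0.4515 -1.3295]]
jig [ 0.5498  0.2526 -0.2502] 
 [[-0.842  -1.7243]
 [-0.9052 -0.4889]
 [-0.1087 -0.9886]
 [-1.7476 -1.4475]
 [-0.1579 -0.7838]
 [-0.4826 -1.8802]
 [-0.7229 -1.7754]
 [-0.0434 -2.0923]
 [ 1.1914 -2.4755]]
```

```bash
cat >> h.py <<'E'
def back(n,px,z):
    c=C[n];E=c["extrinsics"];f=240/np.tan(np.radians(c["fov_y"]/2));R=E[:3,:3];o=-R.T@E[:3,3]
    px=np.atleast_2d(px);d=np.c_[(px-[c["cx"],c["cy"]])/f,np.ones(len(px))]@R
    return o+d*((z-o[2])/d[:,2])[:,None]
E
python3 - <<'E'
from h import *
A=lambda p:(np.array(p)+.5)/3.636-.5+[340,185]
B=lambda p:(np.array(p)-[400,0]+.5)/3.333-.5+[190,185]
rp=np.array([.5079,-.3433,-.1371])
def loc(P,p):
    c,s=np.cos(p[2]),np.sin(p[2]);d=P[:,:2]-p[:2];return np.c_[c*d[:,0]+s*d[:,1],-s*d[:,0]+c*d[:,1]]*1000
for n,px,z in(("top",A([[48,192],[40,246]]),.021),("top",A([[98,195],[94,250],[134,197],[131,254]]),.032),("scene",B([[737,222],[775,190]]),.021),("scene",B([[703,188],[740,155]]),.032),
  ("top",A([[52,55],[49,112]]),.032)):
    P=back(n,px,z);print(n,P[:,:2],loc(P,rp))
E
```

```text
top [[ 0.4963 -0.2095]
 [ 0.4579 -0.203 ]] [[-29.7679 130.919 ]
 [-68.7359 132.1274]]
top [[ 0.4924 -0.2439]
 [ 0.4536 -0.2401]
 [ 0.4907 -0.2693]
 [ 0.4504 -0.2661]] [[-28.8942  96.3746]
 [-67.8777  94.8243]
 [-27.1652  70.9777]
 [-67.4806  68.6637]]
scene [[ 0.5034 -0.2055]
 [ 0.4645 -0.2007]] [[-23.2789 135.893 ]
 [-62.524  135.3622]]
scene [[ 0.4984 -0.2378]
 [ 0.4586 -0.2348]] [[-23.7906 103.2086]
 [-63.653  100.7261]]
top [[ 0.593  -0.2136]
 [ 0.5521 -0.2106]] [[ 66.5929 140.0766]
 [ 25.6037 137.4886]]
```

```bash
cat >> h.py <<'E'
from scipy.spatial.transform import Rotation as Ro
def plan(goal,yaw,n,start=None):
    """n equal rows [0,0,wz],[x,y,z] taking TCP to goal with tool y at world angle yaw (tool down)."""
    s=env.state();p0=np.array(s["ee_pos"]);q=s["tcp_rot"];R0=Ro.from_quat([q[1],q[2],q[3],q[0]])
    y=R0.as_matrix()[:,1];y0=np.arctan2(y[1],y[0]);dw=-(yaw-y0)/n
    M=sum((R0*Ro.from_rotvec([0,0,k*dw])).as_matrix() for k in range(n))
    v=np.linalg.solve(M,np.array(goal)-p0)
    print("t",s["t"],"n",n,"wz %.3f"%(np.degrees(dw)/6),"shift",np.round(v/.06,3),"| tool z",R0.as_matrix()[:,2],"yaw %.4f"%y0)
E
python3 -c "
from h import *
plan([.4740,-.2515,.40],-.137,18)"
```

```text
t 0.1 n 18 wz 0.755 shift [-0.844 -0.209  0.004] | tool z [-0.0007 -0.0013 -1.    ] yaw 1.2860
```

```bash
python3 -m creep '[[[0,0,0.755],[-0.844,-0.209,0],65],[[0,0,0.755],[-0.844,-0.209,0],65],[[0,0,0.755],[-0.844,-0.209,0],65],[[0,0,0.755],[-0.844,-0.209,0],65],[[0,0,0.755],[-0.844,-0.209,0],65],[[0,0,0.755],[-0.844,-0.209,0],65],[[0,0,0.755],[-0.844,-0.209,0],65],[[0,0,0.755],[-0.844,-0.209,0],65],[[0,0,0.755],[-0.844,-0.209,0],65]]'
python3 -m creep '[[[0,0,0.755],[-0.844,-0.209,0],65],[[0,0,0.755],[-0.844,-0.209,0],65],[[0,0,0.755],[-0.844,-0.209,0],65],[[0,0,0.755],[-0.844,-0.209,0],65],[[0,0,0.755],[-0.844,-0.209,0],65],[[0,0,0.755],[-0.844,-0.209,0],65],[[0,0,0.755],[-0.844,-0.209,0],65],[[0,0,0.755],[-0.844,-0.209,0],65],[[0,0,0.755],[-0.844,-0.209,0],65],[[0,0,0],[0,0,0],65]]'
python3 -c "
from h import *
plan([.4740,-.2515,.26],-.137,3)
print(env.state())"
```

```text
t: 1.23
ee_pos: [0.4677, 0.2067, 0.4044]
tcp_rot: [-0.0, 0.479, 0.878, -0.0]
wrist_force: [0.6, 0.3, -0.3]
grip_width: 0.735
finger_force: 0.0
t: 2.48
ee_pos: [0.4731, -0.2544, 0.4042]
tcp_rot: [-0.0, 0.756, 0.655, -0.0]
wrist_force: [-1.0, -0.1, -0.5]
grip_width: 0.738
finger_force: 0.0
t 2.475 n 3 wz -0.017 shift [0.017 0.003 0.801] | tool z [-0.0008 -0.0001 -1.    ] yaw -0.1424
{'t': 2.475, 'joint_positions': array([-0.7143,  0.0969,  1.7024, -0.0006,  1.3429, -0.5717]), 'dq': array([ 0.0674, -0.0136,  0.0184,  0.0283,  0.013 ,  0.006 ]), 'joint_efforts': array([ -1.7914, -38.6242, -34.551 ,  -0.2874,  -0.0925,  -0.0676]), 'ee_pos': array([ 0.4731, -0.2544,  0.4042]), 'tcp_rot': array([-0.0002,  0.7556,  0.655 , -0.0003]), 'wrist_force': array([-0.9907, -0.1332, -0.4738]), 'torque': array([-0.052 ,  0.0108,  0.063 ]), 'finger_force': 0.0, 'grip_width': 0.7377841464187249}
```

```bash
python3 -m creep '[[[0,0,0],[0.01,0,0.8],65],[[0,0,0],[0.02,0,0.8],65],[[0,0,0],[0.01,0,0.8],65],[[0,0,0],[0,0,0],65],[[0,0,0],[0,0,0],65]]'
python3 - <<'E'
from h import *
s=env.state();p=s["ee_pos"];print(p,s["wrist_force"],s["grip_width"]*88)
q=s["tcp_rot"];R=Ro.from_quat([q[1],q[2],q[3],q[0]]).as_matrix()
o=[]
for n,(u,v,w,h) in {"top":(335,180,110,90),"scene":(215,165,110,110)}.items():
    im=env.grab_frame(n)[:,:,::-1].copy();cv2.imwrite(f"pics/{n}1.png",im)
    k=4
    big=cv2.resize(im[v:v+h,u:u+w],None,fx=k,fy=k,interpolation=cv2.INTER_CUBIC)
    for yy in(-1,1):
        P=p+R@np.array([0,yy*s["grip_width"]*.044,.166]);a=proj(n,P)[0];print(n,a)
        a=((a-[u,v]+.5)*k-.5).astype(int);cv2.drawMarker(big,a.tolist(),(255,0,255),cv2.MARKER_CROSS,14,1)
    o.append(big[:600,:400])
can=np.zeros((600,800,3),np.uint8)
for i,b in enumerate(o):can[:b.shape[0],400*i:400*i+b.shape[1]]=b
cv2.imwrite("pics/crop1.png",can)
E
```

```text
t: 3.1
ee_pos: [0.4754, -0.2489, 0.2623]
tcp_rot: [0.001, 0.754, 0.657, 0.0]
wrist_force: [1.1, -1.0, -0.1]
grip_width: 0.739
finger_force: 0.0
[ 0.4754 -0.2489  0.2623] [ 1.1403 -0.9701 -0.0581] 65.01083289414926
top [370.3114 255.4602]
top [373.2493 228.9468]
scene [290.6126 206.2942]
scene [270.3758 221.5161]
```

View pics/crop1.png

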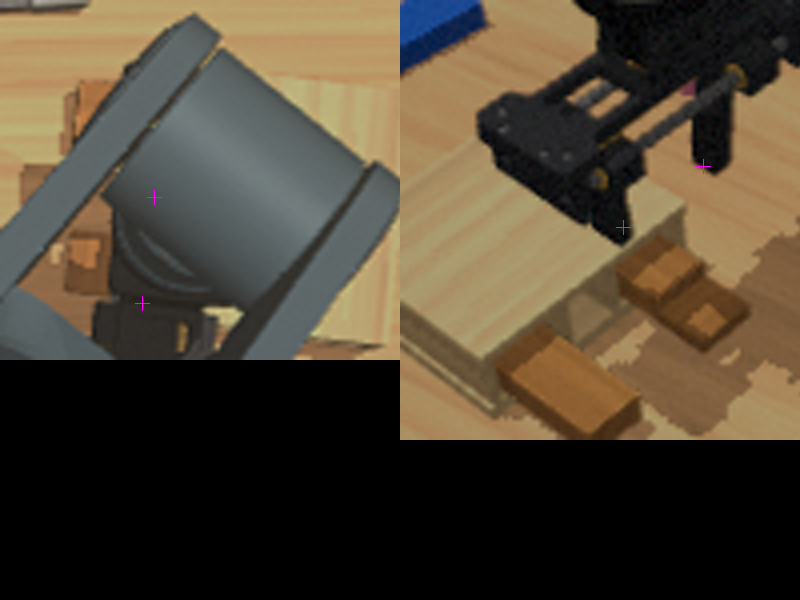

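```bash
python3 -c "
from h import *
plan([.4733,-.2507,.173],-.137,3)"
```

```text
t 3.2 n 3 wz 0.001 shift [-0.007 -0.014  0.501] | tool z [ 0.0032 -0.0027 -1.    ] yaw -0.1366
```

```bash
python3 -m creep '[[[0,0,0],[-0.01,-0.015,0.5],65],[[0,0,0],[-0.01,-0.015,0.5],65],[[0,0,0],[0,-0.01,0.5],65],[[0,0,0],[0,0,0],65],[[0,0,0],[0,0,0],30],[[0,0,0],[0,0,0],30],[[0,0,0],[0,0,0],30],[[0,0,0],[0,0,0],30],[[0,0,0],[0,0,0],30]]'; python3 -c "
from h import *
plan([.4733,-.2507,.173],-.137,1)"
```

```text
t: 4.32
ee_pos: [0.4726, -0.2504, 0.172]
tcp_rot: [0.001, 0.754, 0.657, 0.0]
wrist_force: [-0.4, 0.6, 7.4]
grip_width: 0.452
finger_force: 29.9
t 4.325 n 1 wz -0.001 shift [-0.004  0.012 -0.016] | tool z [ 0.0018 -0.0015 -1.    ] yaw -0.1371
```

```bash
python3 -m creep '[[[0,0,0],[0,0,-0.04],30],[[0,0,0],[0.25,0,-0.02],30],[[0,0,0],[0.4,0,0],30],[[0,0,0],[0.5,0,0],30],[[0,0,0],[0.5,0,0],30],[[0,0,0],[0.5,0,0],30],[[0,0,0],[0.4,0,0],30],[[0,0,0],[0,0,0],30]]'; python3 - <<'E'
from h import *
plan([.4733,-.2507,.173],-.137,1)
im=env.grab_frame("scene")[:,:,::-1];cv2.imwrite("pics/scene2.png",cv2.resize(im[150:350,190:450],None,fx=3,fy=3,interpolation=cv2.INTER_CUBIC))
E
```

```text
t: 5.32
ee_pos: [0.4924, -0.0961, 0.1739]
tcp_rot: [-0.001, 0.753, 0.658, -0.0]
wrist_force: [-0.1, -0.0, -1.5]
grip_width: 0.448
finger_force: 29.9
t 5.325 n 1 wz 0.027 shift [-2.596  0.029  0.013] | tool z [-0.0015  0.0009 -1.    ] yaw -0.1342
```

View pics/scene2.png

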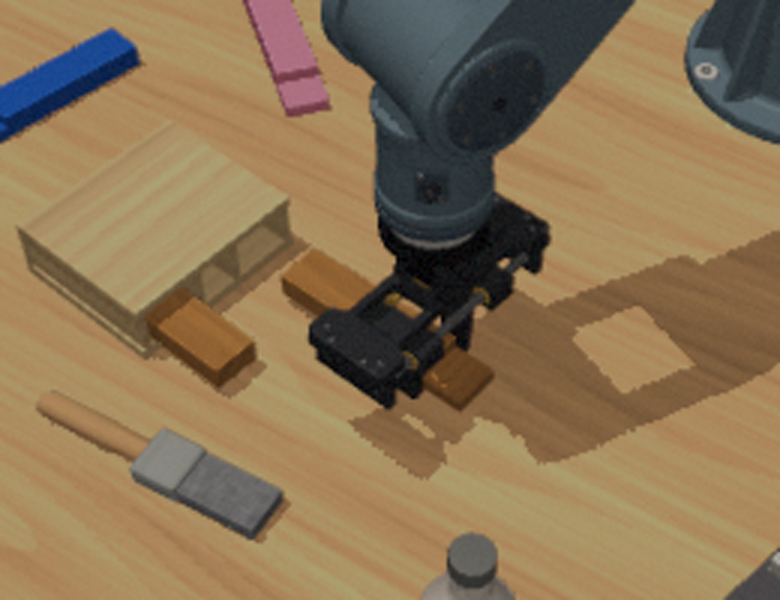

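```bash
python3 -m creep '[[[0,0,0],[0,0,0.06],30],[[0,0,0],[0,0,0.05],30],[[0,0,0],[0,0,0],30],[[0,0,0],[0,0,0],62],[[0,0,0],[0,0,0],62],[[0,0,0],[0,0,0],62],[[0,0,0],[0,0,-0.1],62],[[0,0,0],[-0.55,0,0],62],[[0,0,0],[-0.55,0,0],62],[[0,0,0],[-0.55,0,0],62]]'; python3 - <<'E'
from h import *
plan([.4733,-.2507,.169],-.137,1)
im=env.grab_frame("scene")[:,:,::-1];cv2.imwrite("pics/scene3.png",cv2.resize(im[150:350,190:450],None,fx=3,fy=3,interpolation=cv2.INTER_CUBIC))
E
```

```text
t: 6.62
ee_pos: [0.4794, -0.1974, 0.1743]
tcp_rot: [0.0, 0.754, 0.657, 0.0]
wrist_force: [0.2, 0.0, 0.3]
grip_width: 0.705
finger_force: 0.0
t 6.625 n 1 wz 0.003 shift [-0.895  0.02   0.089] | tool z [ 0.0006 -0.0004 -1.    ] yaw -0.1366
```

View pics/scene3.png

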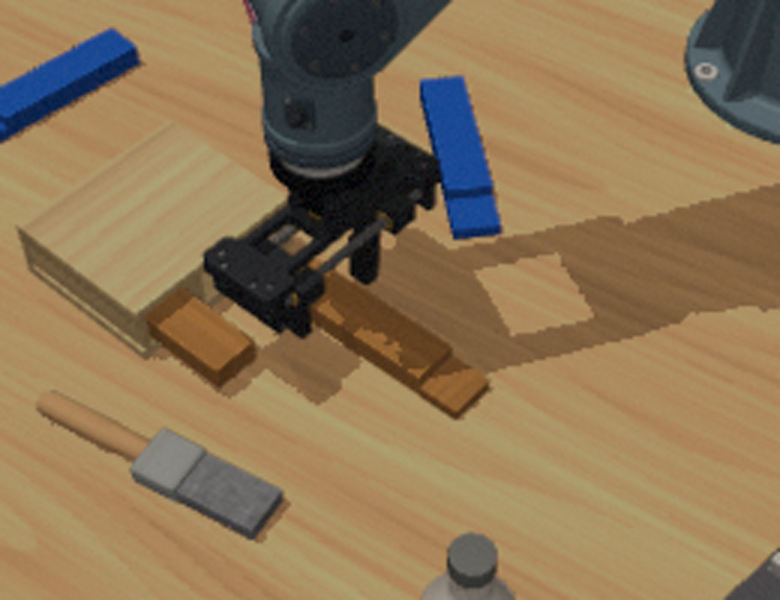

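The rail lies flat on the bench with its tongue to the lower right, end edge about (471,392) in the crop, and the fingers straddle its tail part. I'll grip it there.

```bash
python3 -m creep '[[[0,0,0],[0,0,0.085],62],[[0,0,0],[0,0,0],30],[[0,0,0],[0,0,0],30],[[0,0,0],[0,0,0],30],[[0,0,0],[0,0,0],30],[[0,0,0],[0,0,-0.3],30],[[0,0,0],[0,0,-0.8],30],[[0,0,0],[0,0,-0.5],30],[[0,0,0],[0,0,0],30]]'; python3 - <<'E'
from h import *
P=back("scene",np.array([471,392.])/3+[190,150],.011)[0];print("tongue end on bench",P)
s=env.state();print(s["ee_pos"],s["wrist_force"],s["torque"],s["grip_width"]*88)
im=env.grab_frame("scene")[:,:,::-1];cv2.imwrite("pics/scene4.png",cv2.resize(im[100:360,190:530],None,fx=2.3,fy=2.3,interpolation=cv2.INTER_CUBIC))
E
```

```text
t: 7.8
ee_pos: [0.4805, -0.1971, 0.2682]
tcp_rot: [0.003, 0.754, 0.657, 0.001]
wrist_force: [-0.5, 0.7, -0.9]
grip_width: 0.454
finger_force: 30.0
tongue end on bench [ 0.4978 -0.0558  0.011 ]
[ 0.4805 -0.1971  0.2682] [-0.4721  0.7092 -0.942 ] [-0.1381  0.082  -0.0338] 39.96102389586735
```

View pics/scene4.png

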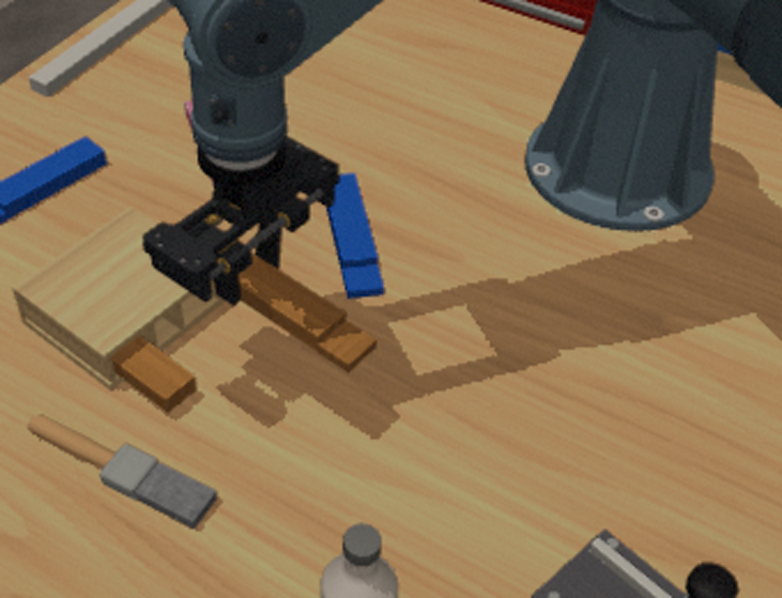

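The rail is held by its tail part and its tongue hangs level, pointing towards the jig. I'll refine the jig pose numerically from the bright fence stripe.

```bash
python3 - <<'E'
from h import *
jp=np.array([.5498,.2526,-.2502])
for n,f in(("top","pics/top0.png"),("scene","pics/scene0.png")):
    im=cv2.imread(f).astype(float);g=im.min(2);sat=im.max(2)-g
    c=proj(n,W(jp,[-.025,-.0125,.022]))[0]
    m=((g>115)&(sat<45)).astype(np.uint8);yy,xx=np.indices(m.shape);m[(abs(xx-c[0])>45)|(abs(yy-c[1])>45)]=0
    k,lab,st,ce=cv2.connectedComponentsWithStats(m,connectivity=8)
    for i in range(1,k):
        if st[i,4]<25:continue
        pts=np.argwhere(lab==i)[:,::-1].astype(np.float32)
        w,U=np.linalg.eigh(np.cov((pts-pts.mean(0)).T));u=U[:,1];t=(pts-pts.mean(0))@u
        ends=[pts.mean(0)+u*(t.min()-.3),pts.mean(0)+u*(t.max()+.3)]
        P=back(n,np.array(ends),.022)[:,:2];d=P[0]-P[1];d*=np.sign(d[1])
        print(n,st[i],"ends",np.array(ends).round(1).tolist(),"world",P.tolist(),"yaw",-np.arctan2(d[0],d[1]),"len",np.hypot(*d),"width px",4*np.sqrt(w))
    print(n,"pred fence ends",proj(n,W(jp,[[-.025,-.075,.022],[-.025,.05,.022]])))
    # knob: dark blob
    kc=proj(n,W(jp,[0,.032,.116]))[0];m=((im.max(2)<38)).astype(np.uint8);m[(abs(xx-kc[0])>20)|(abs(yy-kc[1])>20)]=0
    k,lab,st,ce=cv2.connectedComponentsWithStats(m);i=1+st[1:,4].argmax();print(n,"knob",st[i],ce[i],back(n,ce[i],.116)[0],"pred",kc)
E
```

```text
top [156 226  43  12 146] ends [[198.6, 235.8], [156.0, 225.6]] world [[0.5057822396343012, 0.18695714766779786], [0.5336233118469513, 0.2960731343778587]] yaw -0.24982092085815766 len 0.11261182823158573 width px [ 4.2129 47.068 ]
top pred fence ends [[198.9349 235.2943]
 [151.6973 223.9526]]
top knob [141 203  15  15  93] [147.1613 210.2903] [0.5568 0.2853 0.116 ] pred [147.8996 209.8799]
scene [448 334  36  30 173] ends [[482.1, 362.5], [448.1, 334.4]] world [[0.5299244053038514, 0.2660963635984948], [0.5084996876461696, 0.18719442711451104]] yaw -0.26514293111271686 len 0.08175900016288111 width px [ 4.5713 51.0056]
scene pred fence ends [[447.9274 333.5764]
 [501.7249 376.9137]]
scene knob [489 345  21  21 324] [499.0525 355.1667] [0.5606 0.2837 0.116 ] pred [499.582  353.8786]
```

```bash
cat >> h.py <<'E'
JP=np.array([.5500,.2533,-.251])
def jig(x,y,z): return W(JP,[x,y,z])[0]
def injig():
    s=env.state();c,sn=np.cos(JP[2]),np.sin(JP[2]);d=s["ee_pos"][:2]-JP[:2]
    return np.array([c*d[0]+sn*d[1],-sn*d[0]+c*d[1],s["ee_pos"][2]])
E
python3 - <<'E'
from h import *
print("bottle",back("scene",[347,340],.165),back("scene",[345,385],.005),back("top",[239,147],.17))
g=jig(.006,-.137,.25);print(g);plan(g,-.251,8)
E
```

```text
bottle [[0.704  0.0648 0.165 ]] [[0.7058 0.0679 0.005 ]] [[0.6918 0.0599 0.17  ]]
[0.5218 0.1191 0.25  ]
t 7.85 n 8 wz 0.136 shift [ 0.663 -0.036  0.033] | tool z [ 0.0027 -0.002  -1.    ] yaw -0.1371
```

```bash
python3 -m creep '[[[0,0,0.136],[0.663,-0.036,0.033],30],[[0,0,0.136],[0.663,-0.036,0.033],30],[[0,0,0.136],[0.663,-0.036,0.033],30],[[0,0,0.136],[0.663,-0.036,0.033],30],[[0,0,0.136],[0.663,-0.036,0.033],30],[[0,0,0.136],[0.663,-0.036,0.033],30],[[0,0,0.136],[0.663,-0.036,0.033],30],[[0,0,0.136],[0.663,-0.036,0.033],30],[[0,0,0],[0,0,0],30],[[0,0,0],[0,0,0],30]]'; python3 -c "
from h import *
print(injig());plan(jig(.006,-.137,.183),-.251,3)"
```

```text
t: 9.1
ee_pos: [0.5209, 0.119, 0.2475]
tcp_rot: [-0.001, 0.79, 0.613, -0.001]
wrist_force: [-0.1, -0.1, -1.6]
grip_width: 0.451
finger_force: 30.0
[ 0.0051 -0.1373  0.2475]
t 9.1 n 3 wz 0.002 shift [0.002 0.006 0.358] | tool z [-0.0025 -0.0004 -1.    ] yaw -0.2503
```

```bash
python3 -m creep '[[[0,0,0],[0,0.006,0.36],30],[[0,0,0],[0,0.006,0.36],30],[[0,0,0],[0,0.006,0.34],30],[[0,0,0],[0,0,0],30],[[0,0,0],[0,0,0],30]]'; python3 - <<'E'
from h import *
print(injig());s=env.state();print(s["wrist_force"])
can=np.zeros((600,800,3),np.uint8)
for i,(n,u,v,w,h) in enumerate((("top",125,180,100,150),("scene",370,290,160,130))):
    im=env.grab_frame(n)[:,:,::-1];cv2.imwrite(f"pics/{n}5.png",im)
    b=cv2.resize(im[v:v+h,u:u+w],None,fx=[3,3][i],fy=[3,3][i],interpolation=cv2.INTER_CUBIC)
    can[:b.shape[0],310*i:310*i+b.shape[1]]=b[:600,:800-310*i]
cv2.imwrite("pics/crop5.png",can)
E
```

```text
t: 9.72
ee_pos: [0.5229, 0.1183, 0.1856]
tcp_rot: [0.0, 0.79, 0.613, 0.0]
wrist_force: [0.3, -0.3, -0.4]
grip_width: 0.446
finger_force: 30.0
[ 0.0072 -0.1375  0.1856]
[ 0.3108 -0.2787 -0.3844]
```

View pics/crop5.png

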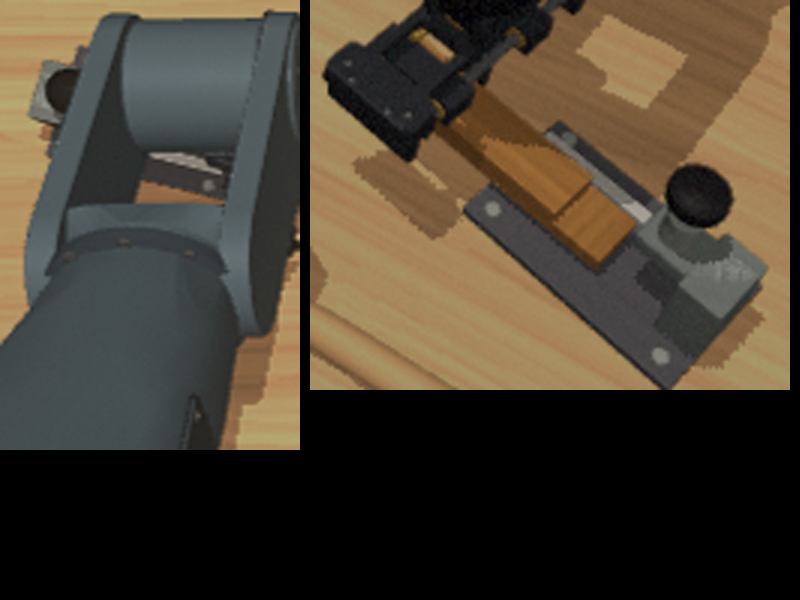

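The rail sits over the plate, parallel to the fence and clear of it, tongue end about (617,243) in the crop and short of the column. I'll advance it under the pin while lowering.

```bash
python3 -m creep '[[[0,0,0],[0.2,0,0.03],30],[[0,0,0],[0.2,0,0.03],30],[[0,0,0],[0.2,-0.02,0.03],30],[[0,0,0],[0,0,0],30],[[0,0,0],[0,0,0],30]]'; python3 - <<'E'
from h import *
P=back("scene",np.array([[307/3+370,243/3+290]]),.0275)[0][:2];c,s=np.cos(JP[2]),np.sin(JP[2]);d=P-JP[:2];print("tongue was at jig",c*d[0]+s*d[1],-s*d[0]+c*d[1])
print(injig());s=env.state();print(s["wrist_force"],s["torque"]);plan(jig(.005,-.098,.177),-.251,2)
E
```

```text
t: 10.45
ee_pos: [0.5302, 0.1544, 0.1796]
tcp_rot: [-0.0, 0.79, 0.613, -0.0]
wrist_force: [-0.1, -0.4, -0.5]
grip_width: 0.452
finger_force: 30.0
tongue was at jig 0.008898205373243569 0.006155679658935856
[ 0.0054 -0.1007  0.1796]
[-0.1281 -0.4411 -0.5277] [-0.131   0.04   -0.0277]
t 10.45 n 2 wz 0.003 shift [ 0.022 -0.003  0.022] | tool z [-0.0004 -0.0002 -1.    ] yaw -0.2504
```

```bash
for i in 1; do python3 -m creep '[[[0,0,0],[0,0,0.015],30],[[0,0,0],[0,0,0],30],[[0,0,0],[0,0,0],30]]'; python3 -m creep '[[[0,0,0],[0,0,0.015],30],[[0,0,0],[0,0,0],30],[[0,0,0],[0,0,0],30]]'; done; python3 -c "
from h import *
s=env.state();print(injig(),s['wrist_force'],s['torque'])"
```

```text
t: 10.82
ee_pos: [0.5304, 0.154, 0.1789]
tcp_rot: [0.0, 0.79, 0.613, 0.0]
wrist_force: [0.6, 0.0, -1.2]
grip_width: 0.446
finger_force: 30.0
t: 11.2
ee_pos: [0.5304, 0.1542, 0.178]
tcp_rot: [0.0, 0.79, 0.613, -0.0]
wrist_force: [-0.7, -0.6, -0.2]
grip_width: 0.455
finger_force: 30.0
[ 0.0056 -0.1009  0.178 ] [-0.6544 -0.6439 -0.2427] [-0.0678  0.0925  0.0284]
```

```bash
python3 -m creep '[[[0,0,0],[0,-0.03,0.01],30],[[0,0,0],[0,-0.03,0],30],[[0,0,0],[0,0,0],30],[[0,0,0],[0,0,0],30]]' | grep -E "pos|wrist"; for i in 1 2 3; do python3 -m creep '[[[0,0,0],[0,-0.015,0],30],[[0,0,0],[0,0,0],30],[[0,0,0],[0,0,0],30]]' | grep -E "pos|wrist"; done; python3 -c "
from h import *
s=env.state();print(injig(),s['wrist_force'],s['torque'],s['tcp_rot'])"
```

```text
ee_pos: [0.5269, 0.1551, 0.1774]
wrist_force: [0.1, -0.4, -1.1]
ee_pos: [0.5262, 0.1553, 0.1775]
wrist_force: [2.4, -0.5, -1.2]
ee_pos: [0.5256, 0.1553, 0.1776]
wrist_force: [4.3, -3.3, -1.9]
ee_pos: [0.5251, 0.1554, 0.1778]
wrist_force: [4.8, -3.8, -1.7]
[ 0.0002 -0.101   0.1778] [ 4.7943 -3.846  -1.6908] [-0.7523 -0.7419 -0.732 ] [0.0008 0.7904 0.6126 0.0008]
```

```bash
python3 -m creep '[[[0,0,0],[0,0.015,0],30],[[0,0,0],[0.04,0,0],30],[[0,0,0],[0.02,0,0],30],[[0,0,0],[0,0,0],30],[[0,0,0],[0,0,0],30]]' | grep -E "pos|wrist"; for i in 1 2 3; do python3 -m creep '[[[0,0,0],[0.016,0,0],30],[[0,0,0],[0,0,0],30],[[0,0,0],[0,0,0],30]]' | grep -E "pos|wrist"; done; python3 -c "
from h import *
s=env.state();print(injig(),s['wrist_force'],s['torque'],s['tcp_rot'])"
```

```text
ee_pos: [0.5265, 0.159, 0.1776]
wrist_force: [4.6, -2.3, -1.1]
ee_pos: [0.5267, 0.1598, 0.1776]
wrist_force: [4.3, -3.9, -0.8]
ee_pos: [0.527, 0.1607, 0.1776]
wrist_force: [4.3, -3.3, -1.5]
ee_pos: [0.5272, 0.1616, 0.1776]
wrist_force: [4.2, -3.2, -0.8]
[ 0.0007 -0.0944  0.1776] [ 4.174  -3.2234 -0.8037] [-0.6742 -0.6261 -0.6671] [0.0004 0.7902 0.6128 0.0004]
```

```bash
for i in 1 2 3 ; do python3 -m creep '[[[0,0,0],[0.016,0,0],30],[[0,0,0],[0,0,0],30],[[0,0,0],[0,0,0],30]]' | grep -E "pos|wrist"; done; python3 -c "
from h import *
s=env.state();print(injig(),s['wrist_force'],s['torque'],s['tcp_rot'])"
```

```text
ee_pos: [0.5274, 0.1626, 0.1776]
wrist_force: [5.0, -3.2, -1.3]
ee_pos: [0.5276, 0.1634, 0.1776]
wrist_force: [4.5, -4.3, -1.2]
ee_pos: [0.5277, 0.1637, 0.1774]
wrist_force: [2.5, -8.3, 0.9]
[ 0.0006 -0.0923  0.1774] [ 2.4879 -8.2947  0.8995] [-1.3571 -0.41   -0.7463] [ 0.0006  0.7903  0.6128 -0.0005]
```

Stop contact is felt at TCP jig y = -92.4 mm and the fence is touched too. I'll release and then check from the scene view numerically.

```bash
python3 -m creep '[[[0,0,0],[0,0,0],62],[[0,0,0],[0,0,0],62],[[0,0,0],[0,0,0],62],[[0,0,0],[0,0,-0.5],62],[[0,0,0],[0,0,-0.8],40],[[0,0,0],[0,0.5,0],5],[[0,0,0],[0.5,0.5,0],0],[[0,0,0],[0.5,0.05,0],0],[[0,0,0],[0,0,0],0],[[0,0,0],[0,0,0],0]]'; python3 -c "
from h import *
print(injig());plan(jig(.045,-.035,.181),-.251,3)"
```

```text
t: 16.95
ee_pos: [0.6028, 0.207, 0.2548]
tcp_rot: [-0.0, 0.79, 0.613, -0.001]
wrist_force: [-0.9, 0.5, -0.6]
grip_width: 0.05
finger_force: 0.0
[ 0.0626 -0.0318  0.2548]
t 16.95 n 3 wz 0.002 shift [-0.017 -0.097  0.41 ] | tool z [-0.0014 -0.0005 -1.    ] yaw -0.2503
```

```bash
python3 -m creep '[[[0,0,0],[-0.02,-0.05,0.41],0],[[0,0,0],[-0.02,-0.05,0.41],0],[[0,0,0],[-0.01,-0.05,0.41],0],[[0,0,0],[0,0,0],0],[[0,0,0],[0,-0.1,0],0],[[0,0,0],[0,-0.06,0],0],[[0,0,0],[0,0,0],0],[[0,0,0],[0,0,0],0]]'; for i in 1 2 3; do python3 -m creep '[[[0,0,0],[0,-0.02,0],0],[[0,0,0],[0,0,0],0],[[0,0,0],[0,0,0],0]]' | grep -E "pos|wrist"; done; python3 -c "
from h import *
s=env.state();print(injig(),s['wrist_force'],s['torque'],s['tcp_rot'])"
```

```text
t: 17.95
ee_pos: [0.5849, 0.2089, 0.1822]
tcp_rot: [0.0, 0.79, 0.613, 0.0]
wrist_force: [0.4, 0.8, 0.0]
grip_width: 0.006
finger_force: 0.0
ee_pos: [0.5835, 0.2091, 0.1815]
wrist_force: [-0.3, -0.5, 0.0]
ee_pos: [0.5823, 0.2094, 0.1816]
wrist_force: [-0.6, 0.2, 0.4]
ee_pos: [0.5812, 0.2097, 0.1816]
wrist_force: [-0.3, -0.6, 0.2]
[ 0.041  -0.0345  0.1816] [-0.2549 -0.5757  0.234 ] [-0.0266  0.0417  0.0047] [0.     0.7901 0.613  0.    ]
```

```bash
for i in 1 2 3 4 5 6; do python3 -m creep '[[[0,0,0],[0,-0.016,0],0],[[0,0,0],[0,0,0],0],[[0,0,0],[0,0,0],0]]' | grep -E "pos|wrist"; done; python3 -c "
from h import *
s=env.state();print(injig(),s['wrist_force'],s['torque'],s['tcp_rot'])"
```

```text
ee_pos: [0.5802, 0.2099, 0.1816]
wrist_force: [1.1, -0.3, 0.7]
ee_pos: [0.5793, 0.2102, 0.1816]
wrist_force: [-1.4, -0.9, -0.9]
ee_pos: [0.5784, 0.2104, 0.1816]
wrist_force: [0.3, 0.6, 0.1]
ee_pos: [0.5774, 0.2107, 0.1816]
wrist_force: [0.5, 0.2, 0.2]
ee_pos: [0.5765, 0.2109, 0.1816]
wrist_force: [-0.5, 0.3, -0.8]
ee_pos: [0.5758, 0.2111, 0.1817]
wrist_force: [0.6, -0.8, -0.2]
[ 0.0355 -0.0345  0.1817] [ 0.6392 -0.751  -0.2348] [-0.1682 -0.1122  0.0274] [0.0002 0.7901 0.613  0.0002]
```

```bash
for i in 1 2 3 4 ; do python3 -m creep '[[[0,0,0],[0,-0.016,0],0],[[0,0,0],[0,0,0],0],[[0,0,0],[0,0,0],0]]' | grep -E "pos|wrist"; done; python3 -c "
from h import *
s=env.state();print(injig(),s['wrist_force'],s['torque'],s['tcp_rot'])"
```

```text
ee_pos: [0.5754, 0.2111, 0.1821]
wrist_force: [4.2, -2.3, 0.5]
ee_pos: [0.575, 0.2112, 0.1825]
wrist_force: [6.7, -3.4, 1.2]
ee_pos: [0.5746, 0.2113, 0.1829]
wrist_force: [7.7, -3.9, 1.0]
ee_pos: [0.5743, 0.2113, 0.1834]
wrist_force: [9.7, -5.3, 1.6]
[ 0.0339 -0.0346  0.1834] [ 9.6837 -5.3045  1.5627] [-0.8283 -1.2769  0.0071] [0.0023 0.7902 0.6129 0.0027]
```

```bash
python3 -m creep '[[[0,0,0],[0,0.1,0],0],[[0,0,0],[0,0.3,0],0],[[0,0,0],[0,0,-0.5],0],[[0,0,0],[0,0,-0.9],0],[[0,0,0],[0,0,-0.9],0],[[0,0,0],[0,0,-0.3],0],[[0,0,0],[-0.8,0,0],0],[[0,0,0],[-0.8,0,0],0],[[0,0,0],[-0.4,0,0],0]]'; python3 - <<'E'
from h import *
print(injig());plan(jig(0,.032,.31),-.251,4)
im=env.grab_frame("scene")[:,:,::-1];cv2.imwrite("pics/scene6.png",im)
u,v=395,300
cv2.imwrite("pics/crop6.png",cv2.resize(im[v:v+120,u:u+150],None,fx=5,fy=5,interpolation=cv2.INTER_CUBIC))
E
```

```text
t: 23.95
ee_pos: [0.5639, 0.0884, 0.3358]
tcp_rot: [-0.001, 0.79, 0.613, -0.002]
wrist_force: [0.3, -0.5, 0.2]
grip_width: 0.007
finger_force: 0.0
[ 0.0544 -0.1563  0.3358]
t 23.95 n 4 wz -0.003 shift [ 0.784 -0.227  0.108] | tool z [-0.0043  0.0004 -1.    ] yaw -0.2521
```

View pics/crop6.png

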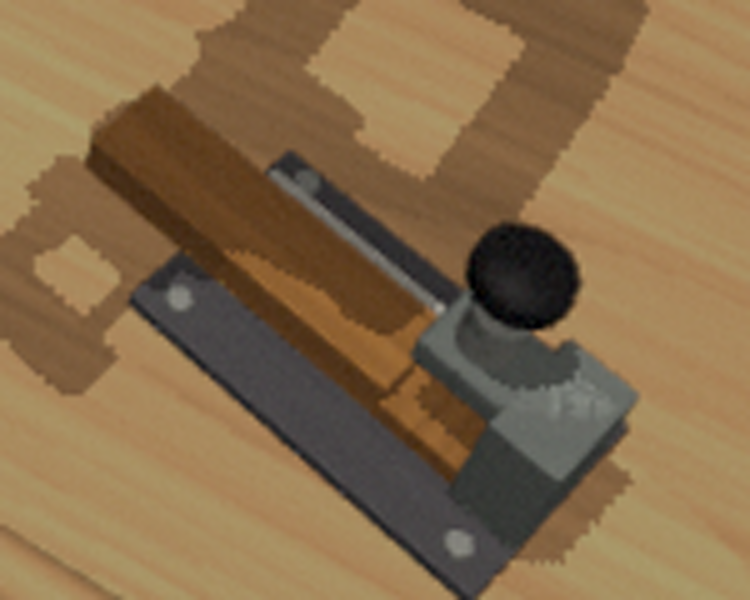

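The picture shows the rail flat, flush along the fence, with its tongue (about (455,470)) running under the arm to the column. I'll add a gentle push on the tail end to be sure it is against the stop.

```bash
python3 -m creep '[[[0,0,0],[-0.08,-0.9,0],0],[[0,0,0],[-0.03,0,0.9],0],[[0,0,0],[0,0,0.9],0],[[0,0,0],[0,0,0.8],0],[[0,0,0],[0,0,0],0],[[0,0,0],[0.1,0,0],0],[[0,0,0],[0.06,0,0],0],[[0,0,0],[0,0,0],0],[[0,0,0],[0,0,0],0]]';for i in 1 2 3 4; do python3 -m creep '[[[0,0,0],[0.02,0,0],0],[[0,0,0],[0,0,0],0],[[0,0,0],[0,0,0],0]]' | grep -E "pos|wrist"; done; python3 -c "
from h import *
s=env.state();print(injig(),s['wrist_force'],s['torque'])"
```

```text
t: 25.12
ee_pos: [0.5141, 0.1063, 0.1826]
tcp_rot: [0.001, 0.79, 0.613, 0.001]
wrist_force: [-0.6, -0.2, -0.6]
grip_width: 0.005
finger_force: 0.0
ee_pos: [0.514, 0.1073, 0.1815]
wrist_force: [-0.5, -0.0, 0.7]
ee_pos: [0.5143, 0.1085, 0.1815]
wrist_force: [0.6, 0.3, -0.8]
ee_pos: [0.5146, 0.1097, 0.1816]
wrist_force: [-1.3, 0.4, 0.3]
ee_pos: [0.515, 0.1109, 0.1816]
wrist_force: [0.3, 0.4, -0.6]
[ 0.0014 -0.1467  0.1816] [ 0.2901  0.4471 -0.5979] [-0.0276  0.1401 -0.0388]
```

```bash
for i in 1 2 3 4 5 6 7; do python3 -m creep '[[[0,0,0],[0.02,0,0],0],[[0,0,0],[0,0,0],0]]' | grep -E "pos|wrist"; done; python3 -c "
from h import *
s=env.state();print(injig(),s['wrist_force'],s['torque'])"
```

```text
ee_pos: [0.5153, 0.1121, 0.1816]
wrist_force: [0.2, -0.0, -1.0]
ee_pos: [0.5156, 0.1133, 0.1816]
wrist_force: [0.7, -0.7, -0.0]
ee_pos: [0.5159, 0.1144, 0.1816]
wrist_force: [-0.8, -0.2, -0.1]
ee_pos: [0.5161, 0.1155, 0.1816]
wrist_force: [0.1, -0.6, -1.2]
ee_pos: [0.5163, 0.1159, 0.1816]
wrist_force: [-2.0, -5.1, 1.6]
ee_pos: [0.5165, 0.1163, 0.1816]
wrist_force: [-3.8, -10.3, 3.7]
ee_pos: [0.5166, 0.1167, 0.1816]
wrist_force: [-4.9, -15.4, 5.3]
[ 0.0016 -0.1406  0.1816] [ -4.9189 -15.4201   5.278 ] [-2.7183  0.8532 -0.1434]
```

```bash
python3 -m creep '[[[0,0,0],[-0.15,0,0],0],[[0,0,0],[0,0,-0.7],0],[[0,0,0],[0,0,-0.9],0],[[0,0,0],[0,0,-0.8],0],[[0,0,0],[0.8,0,0],0],[[0,0,0],[0.8,0,0],0],[[0,0,0],[0.8,0,0],0],[[0,0,0],[0.6,0,0],0],[[0,0,0],[0,0,0],0],[[0,0,0],[0,0,0],0]]'; python3 - <<'E'
from h import *
print(injig());plan(jig(.001,.032,.297),-.251,1)
E
```

```text
t: 29.62
ee_pos: [0.5592, 0.2842, 0.3251]
tcp_rot: [-0.0, 0.79, 0.613, -0.001]
wrist_force: [0.4, -0.3, -0.2]
grip_width: 0.004
finger_force: 0.0
[0.0012 0.0322 0.3251]
t 29.625 n 1 wz 0.002 shift [-0.004 -0.003  0.469] | tool z [-0.0009 -0.0004 -1.    ] yaw -0.2507
```

```bash
python3 -m creep '[[[0,0,0],[0,0,0.47],0],[[0,0,0],[0,0,0.12],0],[[0,0,0],[0,0,0.1],0],[[0,0,0],[0,0,0],0],[[0,0,0],[0,0,0],0]]';  python3 -m creep '[[[0,0,0],[0,0,0.06],0],[[0,0,0],[0,0,0.04],0],[[0,0,0],[0,0,0.02],0],[[0,0,0],[0,0,0],0],[[0,0,0],[0,0,0],0]]'
```

```text
t: 30.25
ee_pos: [0.5595, 0.2837, 0.2858]
tcp_rot: [0.0, 0.79, 0.613, -0.0]
wrist_force: [-5.2, -3.1, 7.9]
grip_width: 0.001
finger_force: 4.0
t: 30.88
ee_pos: [0.5597, 0.2838, 0.2797]
tcp_rot: [0.0, 0.79, 0.613, -0.0]
wrist_force: [-6.3, -3.9, 12.9]
grip_width: 0.003
finger_force: 6.6
```

```bash
for i in 1 2 3 4; do python3 -m creep '[[[0,0,0],[0,0,0.02],0],[[0,0,0],[0,0,0],0],[[0,0,0],[0,0,0],0]]' | grep -E "^t|pos|wrist"; done
```

```text
t: 31.25
ee_pos: [0.5597, 0.2838, 0.2786]
tcp_rot: [0.0, 0.79, 0.613, -0.0]
wrist_force: [-6.9, -3.8, 14.3]
t: 31.62
ee_pos: [0.5597, 0.2839, 0.2775]
tcp_rot: [0.0, 0.79, 0.613, 0.0]
wrist_force: [-8.8, -3.0, 14.9]
t: 32.0
ee_pos: [0.5597, 0.2839, 0.2774]
tcp_rot: [0.0, 0.79, 0.613, 0.0]
wrist_force: [-10.8, -4.3, 21.7]
t: 32.38
ee_pos: [0.5597, 0.284, 0.2773]
tcp_rot: [0.001, 0.79, 0.613, 0.0]
wrist_force: [-13.3, -5.6, 27.5]
```

The force jumps while the TCP stays at 0.2774 m, so the plunger is at its stop. I'll hold briefly, then let it spring back and move clear.

```bash
python3 -m creep '[[[0,0,0],[0,0,0],0],[[0,0,0],[0,0,0],0],[[0,0,0],[0,0,0],0],[[0,0,0],[0,0,-0.1],0],[[0,0,0],[0,0,-0.15],0],[[0,0,0],[0,0,-0.5],0],[[0,0,0],[0,0,-0.9],0],[[0,0,0],[0,0,-0.5],0],[[0,0,0],[-0.8,0,0],0],[[0,0,0],[-0.8,0,0],0]]'; python3 -m creep '[[[0,0,0],[-0.8,0,0],0],[[0,0,0],[-0.6,0,0],0],[[0,0,0],[0,0,0],0],[[0,0,0],[0,0,0],0]]'; python3 - <<'E'
from h import *
im=env.grab_frame("scene")[:,:,::-1];cv2.imwrite("pics/scene7.png",im)
u,v=330,280
cv2.imwrite("pics/crop7.png",cv2.resize(im[v:v+150,u:u+200],None,fx=4,fy=4,interpolation=cv2.INTER_CUBIC))
a=cv2.imread("pics/scene6.png").astype(int);print("tail/tongue pixel diff",np.abs(a-im)[330:420,470:500].mean())
E
```

```text
t: 33.62
ee_pos: [0.5352, 0.1903, 0.4024]
tcp_rot: [0.001, 0.79, 0.613, 0.001]
wrist_force: [1.1, -1.3, 0.3]
grip_width: 0.003
finger_force: 0.0
t: 34.12
ee_pos: [0.5149, 0.1102, 0.4018]
tcp_rot: [0.0, 0.79, 0.613, 0.001]
wrist_force: [-0.6, -0.5, 0.3]
grip_width: 0.001
finger_force: 0.0
tail/tongue pixel diff 6.676049382716049
```

View pics/crop7.png

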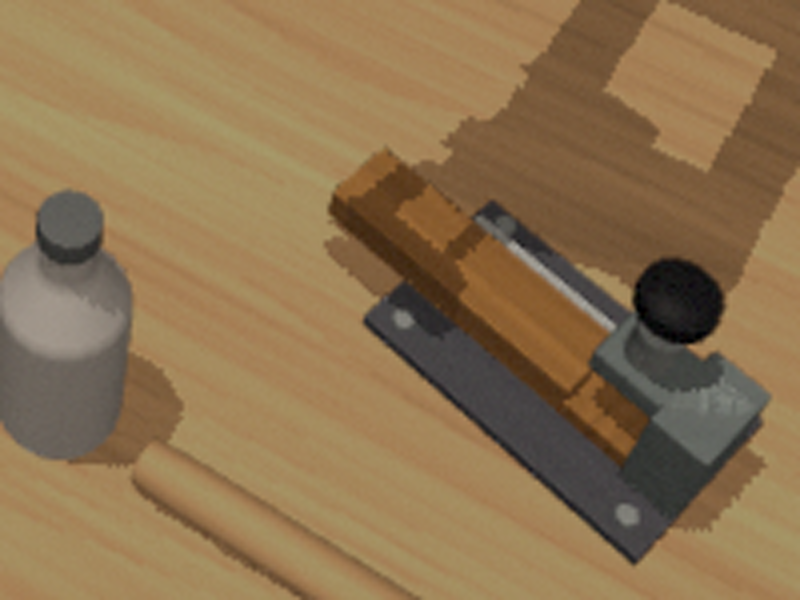

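The rail is still seated flat against the fence and stop. The knob is back up at (680,300), and the bottle and hammer have not moved. The arm is clear, so I'm handing in.

```bash
python3 -c "
from plant import env
print(env.sign_off())"
```

```text
the job is handed in; nothing more can be done
None
```

The lap rail is seated in the jig against the fence and end stop. I pressed the plunger to its stop, held it and let it spring back up, then handed the job in at about 34 s. No verdict came back from the hand-in.

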